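# Put the mast on the funnel stand

## Task

Set up the funnel stand: lift the mast off its wooden parking block, slide it down over the stand's steel stub until its foot sits on the flange, and then turn it by feel until the spring button snaps out through the hole in the tube. Never force it: push gently and stop turning as soon as it has clicked. Leave the other glassware where it is and let go of the mast.

Things in the scene. Friction and masses are not known exactly. Their poses are not given: they have to be found in the camera images.
- mast: Loose upright mast, 191 mm tall, 0.26 to 0.40 kg: 30 mm aluminium tube, black flared foot 44 mm wide, and on a grey boss (85 to 111 mm up) a steel funnel ring 51 mm wide, its centre 95 mm from the tube's axis. Origin: centre of the foot's underside; z up the tube; the ring points to -x. Bore 22 mm wide, 72 mm deep, flared to 36 mm over its lowest 11 mm. It starts standing over the block's peg.
- mast_grip (a point): Point on the tube's axis, 152 mm above the foot, amid the bare tube (111 to 182 mm up) where the mast is best gripped from above, 39 mm below the top of its black end cap. Axes as the mast's.
- mast_hole (a point): Centre of the only hole in the tube, round, 12 mm across, on the ring's side (-x), 24 mm above the foot, 15 mm from the axis (on the outer skin). Axes as the mast's.
- block: Fixed wooden parking block, 92 x 92 x 28 mm, with a plain black 19 mm peg whose tip is 72 mm above the bench. Origin: centre of its underside, on the peg's axis; z up. The mast stands on the block's top and lifts straight off the peg after 44 mm.
- stand: Fixed grey foot plate, 175 x 130 mm, top 15 mm up. Origin: on the bench under the stub's axis, z up, front -x. Steel stub, 20 mm thick, 55 mm long above its flange, screwed in tight. Its brass button sits 24 mm above the flange and faces wherever the thread ended: anywhere within 0.65 rad to either side of the stand's front (-x). That is not measured: look, or find it by turning the mast.
- stub_seat (a point): Centre of the upper face of the 48 mm wide flange at the root of the stub, 34 mm above the bench, on the stub's axis; axes as the stand's. The mast's foot must sit on this face; its hole is then at the button's height.
- spring_button (a joint): How far the 8 mm round-nosed button is pressed into the stub (m). 0: fully out, nose 17 mm from the stub's axis; 0.004 to 0.006: held in by the bore. Spring 2 N at 0, 4 N at 0.005; the flared mouth pushes it in as the mast is pressed down (about 10 N). Within 9 degrees of the hole it snaps out and then blocks turning: the moment jumps, and turning on overloads the button.
- beaker: Small glass beaker, 53 mm wide, 60 mm tall, loose bystander. Origin: centre of its underside.
- wash_bottle: Grey wash bottle with a red cap, 75 mm wide, 172 mm tall, loose bystander. Origin: centre of its underside.
- conical_measure: Conical glass measure on a foot, 43 mm wide, 76 mm tall, loose bystander. Origin: centre of its underside.

How it is judged (in metres and radians):
At the end, for the whole second after the job is handed in: The mast stands released and still on the stub: foot less than 3 mm above the flange, less than 4 mm off the stub's axis, upright within 4.5 degrees, and the spring button is out through the hole (pressed in by less than 1.5 mm) (z of mast in the frame of stub_seat below 0.003 m and horizontal distance between mast and stub_seat below 0.004 m and angle between mast's own z axis and vertical below 0.08 rad and value of joint spring_button below 0.0015 m and linear speed of mast below 0.02 m/s); the robot touches nothing.
It fails at once if the mast is forced on the stand: the contact forces on flange, stub and button add up to over 70 N (contact force between mast and stand above 70 N).
It fails at once if the beaker is shifted by more than 20 mm or knocked over (distance of beaker from where it was at the start of the episode above 0.02 m).
It fails at once if the wash bottle is shifted by more than 20 mm or knocked over (distance of wash_bottle from where it was at the start of the episode above 0.02 m).
It fails at once if the conical measure is shifted by more than 20 mm or knocked over (distance of conical_measure from where it was at the start of the episode above 0.02 m).
It also fails if it takes over 61 s, if anything falls off the work surface, if the arm or the gripper's body presses on something with over 40 N, if the wrist force passes 120 N, or if a joint passes its speed limit or range.

## Robot

A 6-joint arm with a two-finger parallel gripper is mounted at the origin on a cart in front of the work surface, level with it; the furniture and walls round the work are solid. World frame = base frame: x ahead of the robot, y to its left, z up, the work surface at z = 0. Lengths are in m, angles in degrees, forces in N, time in s.
With the tool pointing down it reaches from about 0.3 to 0.775 m from the base axis. Payload 14.6 kg.
Tool frame: the origin (TCP) lies on the front face of the gripper's body, between the roots of the fingers; the fingertips stand 73 mm ahead of it and the grasp point (between the pads) lies 54 mm ahead of it; z points along the fingers, x is the direction in which the jaws open and shut, and the axes are right-handed (so a half turn about z gives the same grasp; the last joint's range is limited). The gripper opens to 85 mm and grips with 20 to 120 N. Pads are 22 mm wide; open, the fingers measure 114 mm over their backs; the gripper's body (76 mm by 85 mm) begins 54 mm behind the grasp point. The pads swing forward as they close: fully open they stand 13 mm farther back than shut.
Start: joints at [64.653, 17.183, 87.147, -0, 75.671, -3.816], TCP at [0.202, 0.512, 0.304] pointing down, gripper open.
Joint ranges: [-173.82, 173.82], [-45.26, 126.66], [13.44, 144.39], [-59.66, 239.66], [0, 175.72], [-146.38, 146.38]. Speed limits (degrees/s): [127.2, 127.2, 147.25, 180, 180, 180].

## Interface

Orientations are given as [roll, pitch, yaw] about the fixed x, y, z axes, in that order (R = Rz(yaw) Ry(pitch) Rx(roll)).
In Python, from cell import r gives the robot as it stands.
- The arm moves only by the tool drive_tool, never from a script. Its argument "rows" is a list that holds one entry, the list of rows, each a list of 6 numbers: the shift along the tool's x, y, z as a fraction of full scale, then the turn, a rotation vector about the tool's x, y, z as a fraction of full scale. In form: [[[dx, dy, dz, ax, ay, az], ...]]. A call has 1 to 8 rows; each row is the pose to reach, as a shift and turn from the pose commanded when the call began, along the tool's axes at that moment, turning the shorter way round; what a row does not reach only later rows make up. Full scale, the value 1, is 50 cm for a shift and pi rad for a turn. A row lasts 1/8 s, in which the tool goes at most 62.5 mm and 10.7 degrees, less where a joint would pass 70% of its speed; a pose out of reach is approached as far as the arm can. A call with a number of a shift or a turn outside -1 to 1 is refused whole. A call with a gripper value outside its range is refused whole. "jaw" is the opening, from 0 (shut) to 1 (fully open), set as the call begins (left out, the last holds). The fingers move at their own pace and stop on an object; "force" is the grip in N (left out, the last holds). Time passes only in rows, so rows that repeat a pose let the fingers close. It gives the time, the measured TCP pose, the force and the opening at its end, in the units of the state.
- r.get_obs(): the state, without advancing time (a new reading comes with each control period).
- r.snapshot(name): name is "scene" or "top" or "wrist"; returns (picture, depth): 384x512x3 uint8, blue, green, red; 384x512 float32, m along the optical axis (not along the pixel's ray), 0 where there is no reading.
- r.get_calibration(name): a dict with "camera_matrix" (3x3 intrinsics, pixels), "R" (3x3) and "t" (3): a world point X has camera coordinates R X + t. Camera axes: x right, y down, z forward; pixel columns grow to the right and rows downward; lengths in m; the calibration is good to about 2 mm. A picture is of the moment at which its call begins: read the wrist's pose just before it. get_calibration takes no time and is no camera call; for the wrist camera it gives the pose at the moment of the call.
- r.close_job(): hands the job in, once; it reports no verdict.
The state is a dict: "t": time; "joint_pos": joint angles; "joint_velocities": joint speeds; "effort": joint torques, N m; "tcp_pos": TCP position; "tcp_rot": TCP orientation; "force": force on the tool from outside, world axes, zero at the start; "wrist_torque": the same for the moment, N m; "finger_gap": finger opening in m.
Only numpy, scipy, OpenCV 4.12 (cv2) and the standard library are available. Lean on these libraries where they do the work, as an engineer would, in place of code of your own. Each camera call takes 0.05 s, during which the arm holds its last target.

## Working session

There is one attempt and no reset: what is moved stays moved. The work goes in short steps, Python scripts to look and compute and a tool call to move; the robot and the scene stay as the last step left them, time stands still between calls to the robot, and variables do not carry over. Pictures are saved under pics/ and viewed, and the job is handed in when it is done.

Besides the shell and the picture viewer there is one more tool, called as name(argument=value, ...), one argument or row to a line, values as JSON. drive_tool: Moves the arm, as the interface text tells. Shift numbers are shares of 50 cm and turn numbers shares of pi rad, none past 1 either way. Its arguments: {"type":"object","properties":{"rows":{"type":"array","items":{"type":"array","items":{"type":"array","items":{"type":"number","minimum":-1,"maximum":1}}}},"jaw":{"type":"number"},"force":{"type":"number"}},"required":["rows"]}

```bash
ls; mkdir -p pics; python3 - <<'E'
from cell import r
import cv2,numpy as np
o=r.get_obs();print(o)
for n in ("scene","top","wrist"):
    c=r.get_calibration(n);print(n,c)
    im,d=r.snapshot(n);cv2.imwrite(f"pics/{n}0.png",im);np.save(f"pics/{n}0.npy",d)
E
```

```text
pics
{'t': 0.0, 'joint_pos': array([ 6.46523669e+01,  1.72169613e+01,  8.71795455e+01,  1.19237751e-03,
        7.56706274e+01, -3.81555518e+00]), 'joint_velocities': array([-0.03233742,  0.07181052, -0.00301689, -0.10324295, -0.09396006,
        0.02788231]), 'effort': array([-2.46261209e-05, -5.43507242e+01, -3.61777318e+01, -6.80145263e-05,
        4.17659801e-03,  2.08442748e-05]), 'tcp_pos': array([0.20179677, 0.51148769, 0.30331408]), 'tcp_rot': array([-1.79994380e+02,  6.69085209e-02,  6.84676296e+01]), 'force': array([0.02563192, 0.1007788 , 0.48034452]), 'wrist_torque': array([ 0.04003584, -0.08081932, -0.03481991]), 'finger_gap': 0.08521290079018223}
scene {'camera_matrix': array([[409.75540797,   0.        , 249.00577111],
       [  0.        , 409.75540797, 193.06206764],
       [  0.        ,   0.        ,   1.        ]]), 'R': array([[ 0.54735172, -0.83671216,  0.01785648],
       [-0.52321533, -0.35876841, -0.77300125],
       [ 0.65318589,  0.41376078, -0.63415314]]), 't': array([-0.33901843,  0.4285908 ,  0.72642374])}
top {'camera_matrix': array([[387.77956672,   0.        , 257.61382109],
       [  0.        , 387.77956672, 188.68223671],
       [  0.        ,   0.        ,   1.        ]]), 'R': array([[-0.01878141, -0.99954145, -0.02375199],
       [-0.9849717 ,  0.02257666, -0.1712339 ],
       [ 0.17169162,  0.02017902, -0.98494406]]), 't': array([0.01647444, 0.6477813 , 0.99300754])}
wrist {'camera_matrix': array([[345.9176788 ,   0.        , 248.40266344],
       [  0.        , 345.9176788 , 193.82265653],
       [  0.        ,   0.        ,   1.        ]]), 'R': array([[ 3.66080562e-01,  9.30582833e-01, -7.83128695e-04],
       [ 8.96253447e-01, -3.52349059e-01,  2.69406569e-01],
       [ 2.50429194e-01, -9.93263900e-02, -9.63026213e-01]]), 't': array([-0.55178653, -0.03670235,  0.37904355])}
```

View pics/scene0.png

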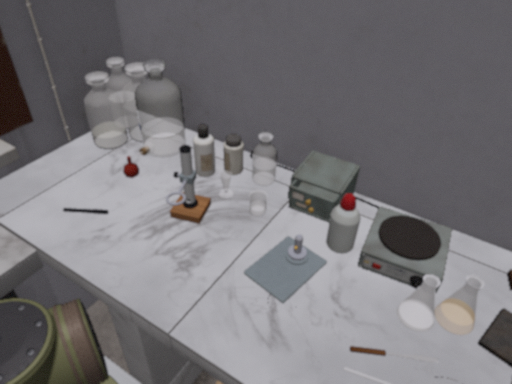

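View pics/top0.png

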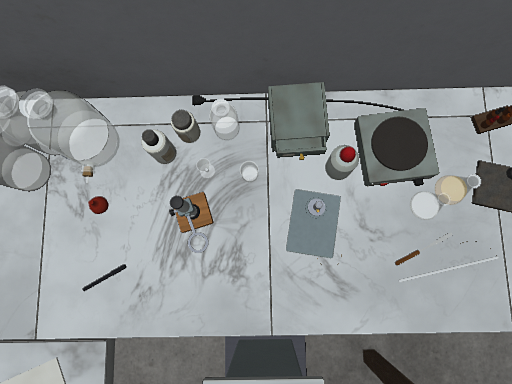

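View pics/wrist0.png

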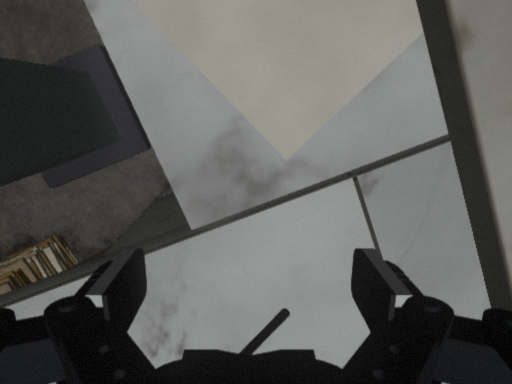

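```bash
python3 - <<'E'
import cv2,numpy as np
t=cv2.imread('pics/top0.png');s=cv2.imread('pics/scene0.png')
a=cv2.resize(t[145:265,150:270],(480,480),interpolation=cv2.INTER_CUBIC)
cv2.imwrite('pics/topA.png',a)
cv2.imwrite('pics/topB.png',cv2.resize(t[140:260,280:380],(500,600),interpolation=cv2.INTER_CUBIC))
cv2.imwrite('pics/scA.png',cv2.resize(s[130:250,150:290],(700,600),interpolation=cv2.INTER_CUBIC))
cv2.imwrite('pics/scB.png',cv2.resize(s[190:300,240:370],(650,550),interpolation=cv2.INTER_CUBIC))
E
```

```text
(no output)
```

View pics/topA.png

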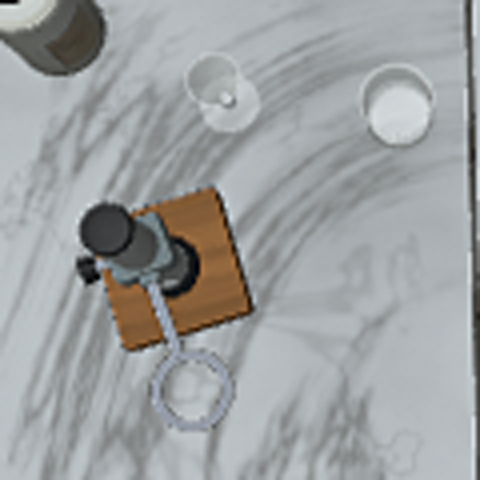

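View pics/topB.png

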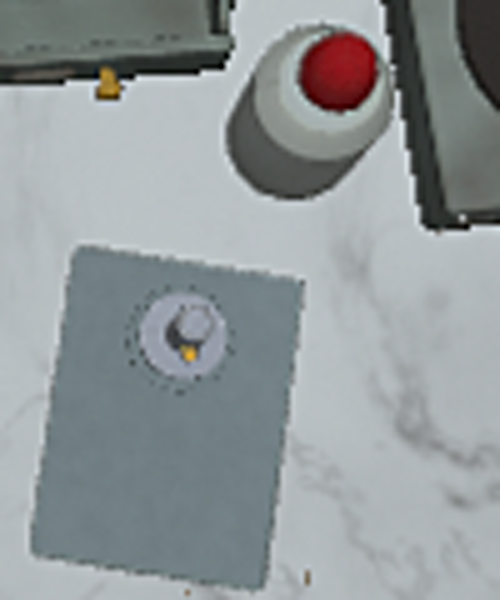

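View pics/scA.png

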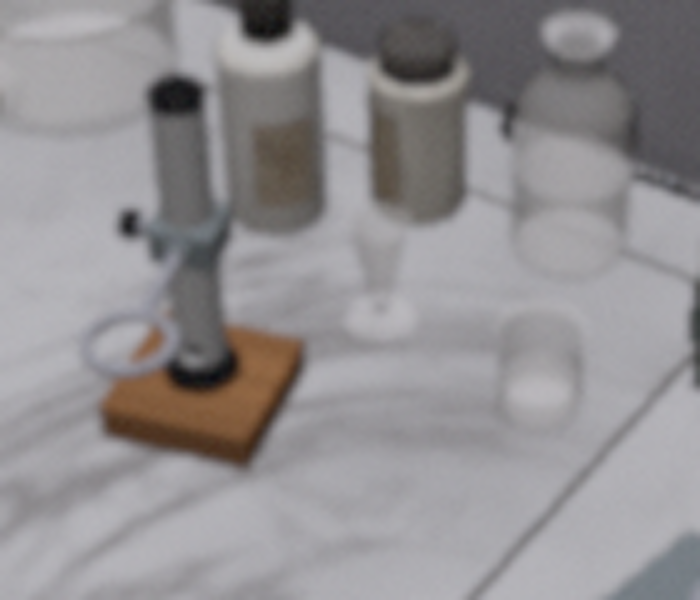

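View pics/scB.png

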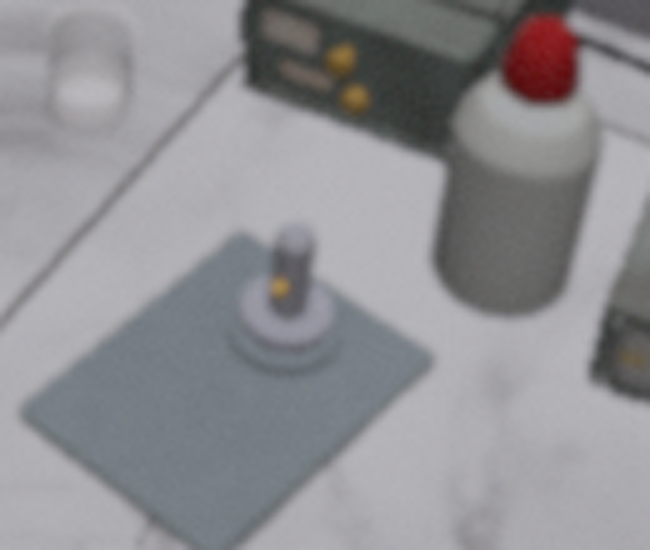

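```bash
cat > h.py <<'E'
import numpy as np,cv2
from cell import r
def ray(n,u,v,z,c=None):
    c=c or r.get_calibration(n);K,R,t=c['camera_matrix'],c['R'],c['t']
    d=R.T@np.linalg.inv(K)@[u,v,1];o=-R.T@t
    return (o+d*(z-o[2])/d[2])
def proj(n,X,c=None):
    c=c or r.get_calibration(n);p=c['camera_matrix']@(c['R']@np.array(X)+c['t']);return p[:2]/p[2]
E
python3 - <<'E'
from h import *
A=lambda u,v:((u+.5)/4-.5+150,(v+.5)/4-.5+145)
B=lambda u,v:((u+.5)/5-.5+280,(v+.5)/5-.5+140)
SA=lambda u,v:((u+.5)/5-.5+150,(v+.5)/5-.5+130)
SB=lambda u,v:((u+.5)/5-.5+240,(v+.5)/5-.5+190)
P=lambda l,n,uv,z:print(l,n,ray(n,*uv,z)[:2].round(4))
P('cap','top',A(105,229),.219);P('cap','scene',SA(176,95),.219)
P('ring','top',A(193,389),.126);P('ring','scene',SA(130,344),.126)
P('foot','scene',SA(201,366),.035)
for c in [(215,187),(253,311),(128,350)]:P('blk','top',A(*c),.028)
P('stubtop','top',B(198,322),.089);P('stubtop','scene',SB(294,236),.089)
P('flange','top',B(183,336),.034);P('flange','scene',SB(289,309),.034)
P('button','top',B(190,354),.058);P('button','scene',SB(280,287),.058)
for c in [(78,245),(304,281),(265,590),(32,553)]:P('plate','top',B(*c),.015)
P('beaker','top',A(400,110),.0);P('measure','top',A(232,107),0);P('measure','scene',SA(380,320),0);P('beaker','scene',SA(540,405),0)
P('bottle','top',B(340,72),.172);P('bottle','scene',SB(545,55),.16)
# ring: mast's boss top knob
E
```

```text
cap top [0.5934 0.1863]
cap scene [0.5888 0.1807]
ring top [0.5057 0.1518]
ring scene [0.5045 0.1498]
foot scene [0.5895 0.1823]
blk top [0.6487 0.1547]
blk top [0.5618 0.1281]
blk top [0.5369 0.2139]
stubtop top [ 0.5983 -0.1565]
stubtop scene [ 0.5935 -0.158 ]
flange top [ 0.598  -0.1556]
flange scene [ 0.5977 -0.1588]
button top [ 0.5853 -0.1558]
button scene [ 0.5873 -0.1568]
plate top [ 0.653  -0.1017]
plate top [ 0.6297 -0.2268]
plate top [ 0.4605 -0.1963]
plate top [ 0.4828 -0.0706]
beaker top [0.7066 0.0262]
measure top [0.7117 0.1473]
measure scene [0.7146 0.1479]
beaker scene [0.7039 0.0253]
bottle top [ 0.7082 -0.2193]
bottle scene [ 0.7047 -0.2286]
```

```bash
cat >> h.py <<'E'
from scipy.spatial.transform import Rotation as Ro
def pose(o=None):
    o=o or r.get_obs();return o['tcp_pos'],Ro.from_euler('xyz',o['tcp_rot'],degrees=True)
def rel(p,yaw,o=None):
    p0,R0=pose(o);R1=Ro.from_euler('xyz',[180,0,yaw],degrees=True)
    s=R0.inv().apply(np.array(p)-p0)/.5;a=(R0.inv()*R1).as_rotvec()/np.pi
    return np.r_[s,a].round(4)
def st():
    o=r.get_obs();print(round(o['t'],2),o['tcp_pos'].round(4),o['tcp_rot'].round(2),'F',o['force'].round(1),'M',o['wrist_torque'].round(2),'gap',round(o['finger_gap'],4));return o
E
python3 - <<'E'
from h import *
c=r.get_calibration('wrist');C=-c['R'].T@c['t'];p,R=pose()
ct=R.inv().apply(C-p);zt=R.inv().apply(c['R'][2]);print('cam in tool',ct,'axis',zt)
# where point on axis at depth
S=np.array([.598,-.157,.06])
for yaw in (90,60,0):
    R1=Ro.from_euler('xyz',[180,0,yaw],degrees=True)
    d=.22
    p1=S-R1.apply(ct+zt*d);print(yaw,p1, rel(p1,yaw))
E
```

```text
cam in tool [ 0.00207834 -0.06732679 -0.07109853] axis [5.33436054e-04 2.69481239e-01 9.63005492e-01]
90 [ 0.60604091 -0.15919569  0.20076268] [-9.5090e-01  1.2444e+00  2.0620e-01 -1.0000e-04  3.0000e-04 -1.1960e-01]
60 [ 0.60386579 -0.16292198  0.20076268] [-9.5940e-01  1.2431e+00  2.0620e-01 -0.0000e+00  3.0000e-04  4.7000e-02]
0 [ 0.59580431 -0.16504091  0.20076268] [-9.6930e-01  1.2296e+00  2.0620e-01  1.0000e-04  3.0000e-04  3.8040e-01]
```

drive_tool(
  rows=[
    [[-0.09,0.09,0,0,0,0],[-0.18,0.18,0,0,0,0],[-0.27,0.28,0,0,0,0],[-0.35,0.38,0,0,0,0],[-0.43,0.47,0,0,0,0],[-0.51,0.57,0,0,0,0],[-0.58,0.67,0,0,0,0],[-0.65,0.77,0,0,0,0]],
  ],
)

```text
t: 1.15
tcp_pos: [0.4387, 0.07, 0.304]
tcp_rot: [180.0, -0.0, 68.5]
force: [1.0, 1.2, -0.4]
finger_gap: 0.0854
```

```bash
python3 - <<'E'
from h import *
st();print(rel([.604,-.163,.21],68.47))
E
```

```text
1.15 [0.4387 0.07   0.304 ] [ 1.7998e+02 -2.0000e-02  6.8460e+01] F [ 1.   1.2 -0.4] M [ 0.08 -0.02  0.02] gap 0.0854
[-3.121e-01  4.785e-01  1.882e-01  1.000e-04 -1.000e-04 -1.000e-04]
```

drive_tool(
  rows=[
    [[-0.06,0.09,0,0,0,0],[-0.12,0.19,0,0,0,0],[-0.19,0.29,0.02,0,0,0],[-0.25,0.38,0.08,0,0,0],[-0.31,0.47,0.14,0,0,0],[-0.31,0.47,0.18,0,0,0],[-0.31,0.47,0.18,0,0,0]],
  ],
)

```text
t: 2.02
tcp_pos: [0.5992, -0.1585, 0.2119]
tcp_rot: [-179.8, 0.0, 68.4]
force: [-0.3, 1.0, -0.2]
finger_gap: 0.0854
```

```bash
python3 - <<'E'
from h import *
import pickle
st();c=r.get_calibration('wrist');im,d=r.snapshot('wrist');cv2.imwrite('pics/w1.png',im);np.save('pics/w1.npy',d);pickle.dump(c,open('pics/w1.pkl','wb'))
for X in ([.598,-.157,.089],[.598,-.157,.034]):print(proj('wrist',X,c))
E
```

```text
2.02 [ 0.5992 -0.1585  0.2119] [-1.7977e+02  1.0000e-02  6.8440e+01] F [-0.3  1.  -0.2] M [-0.04  0.05  0.02] gap 0.0854
[246.37854878 213.0910752 ]
[246.78985979 189.50528303]
```

View pics/w1.png

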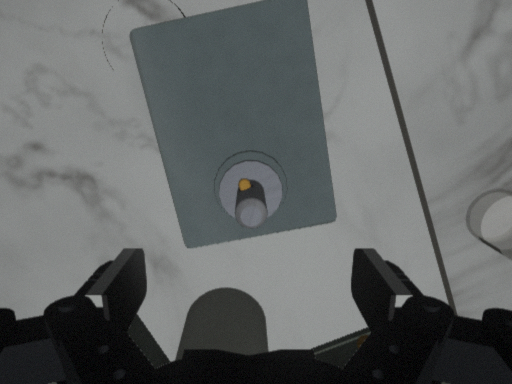

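```bash
python3 - <<'E'
import cv2
t=cv2.imread('pics/w1.png')
cv2.imwrite('pics/w1c.png',cv2.resize(t[145:245,205:305],(600,600),interpolation=cv2.INTER_CUBIC))
E
```

```text
(no output)
```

View pics/w1c.png

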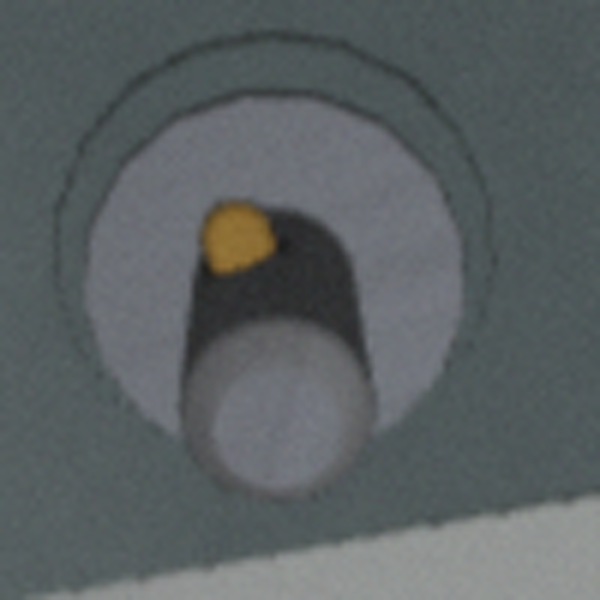

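```bash
python3 - <<'E'
from h import *
import pickle
c=pickle.load(open('pics/w1.pkl','rb'))
W=lambda u,v:((u+.5)/6-.5+205,(v+.5)/6-.5+145)
im=cv2.imread('pics/w1.png');h=cv2.cvtColor(im,cv2.COLOR_BGR2HSV)
m=((h[...,1]>120)&(h[...,2]>80)&(h[...,0]<35)).astype(np.uint8);m[:150]=0;m[230:]=0;m[:,:220]=0;m[:,280:]=0
M=cv2.moments(m,True);b=(M['m10']/M['m00'],M['m01']/M['m00']);print(M['m00'],b)
f=ray('w',*W(275,279),.034,c);s=ray('w',*W(280,424),.089,c);s2=ray('w',*W(279,407),.086,c);B=ray('w',*b,.0585,c)
print(f,s,s2,B)
for e in [(87,270),(463,270),(275,93)]:print('fl edge',ray('w',*W(*e),.034,c))
ax=(f+s2)/2
for a in (f,s2,ax):
    v=(B-a)[:2];print(np.hypot(*v),np.degrees(np.arctan2(v[1],v[0])))
# predicted button pixel as function of angle
for a in range(150,221,10):
    q=np.radians(a);X=[ax[0]+.014*np.cos(q),ax[1]+.014*np.sin(q),.058+.001]
    print(a,proj('w',X,c))
for e in [(131,31),(306,-1),(336,217),(188,247)]:print('plate',ray('w',*e,.015,c))
E
```

```text
107.0 (244.09345794392524, 184.41121495327104)
[ 0.60012301 -0.15493088  0.034     ] [ 0.60031162 -0.15481017  0.089     ] [ 0.5995715  -0.15460207  0.086     ] [ 0.58812789 -0.15491903  0.0585    ]
fl edge [ 0.59048938 -0.17622379  0.034     ]
fl edge [ 0.60760345 -0.13279307  0.034     ]
fl edge [ 0.57838165 -0.1464029   0.034     ]
0.01199512164691881 179.94336972345897
0.011447996622881332 -178.41349182492976
0.011720354780291528 -179.2542364808219
150 [253.84958033 180.21253394]
160 [250.18834576 179.99469541]
170 [246.54357328 180.39982385]
180 [243.03119688 181.41444228]
190 [239.76238117 183.00490335]
200 [236.83959196 185.11876995]
210 [234.35309953 187.68692787]
220 [232.37806819 190.62629712]
plate [ 0.46388875 -0.19270993  0.015     ]
plate [ 0.49020048 -0.0701237   0.015     ]
plate [ 0.6510681  -0.09945527  0.015     ]
plate [ 0.63092356 -0.22321415  0.015     ]
```

```bash
python3 - <<'E'
from h import *
st();print(rel([.599,-.158,.34],68.44));print(rel([.592,.185,.34],20.8))
E
```

```text
2.08 [ 0.5996 -0.1582  0.2137] [-179.93    0.     68.47] F [ 0.3 -0.6 -0.2] M [0.02 0.03 0.02] gap 0.0856
[-0.000e+00 -1.600e-03 -2.526e-01 -4.000e-04  0.000e+00  2.000e-04]
[ 6.330e-01 -2.663e-01 -2.523e-01 -4.000e-04  2.000e-04  2.648e-01]
```

drive_tool(
  rows=[
    [[0,0,-0.12,0,0,0],[0.04,-0.02,-0.23,0,0,0.03],[0.15,-0.06,-0.25,0,0,0.08],[0.26,-0.11,-0.25,0,0,0.13],[0.37,-0.155,-0.25,0,0,0.18],[0.48,-0.2,-0.25,0,0,0.23],[0.59,-0.25,-0.25,0,0,0.264],[0.633,-0.266,-0.25,0,0,0.264]],
  ],
)

```text
t: 3.08
tcp_pos: [0.5911, 0.1883, 0.3407]
tcp_rot: [180.0, -0.1, 21.1]
force: [-0.6, -0.4, -0.3]
finger_gap: 0.0852
```

drive_tool(
  rows=[
    [[0,0,0,0,0,0]],
  ],
)

```text
t: 3.2
tcp_pos: [0.5918, 0.1862, 0.34]
tcp_rot: [180.0, -0.1, 21.2]
force: [-0.4, -0.7, 0.3]
finger_gap: 0.085
```

```bash
python3 - <<'E'
from h import *
import pickle
st();c=r.get_calibration('wrist');im,d=r.snapshot('wrist');cv2.imwrite('pics/w2.png',im);np.save('pics/w2.npy',d);pickle.dump(c,open('pics/w2.pkl','wb'))
for X in ([.593,.185,.219],[.593,.185,.028]):print(proj('wrist',X,c))
E
```

```text
3.2 [0.5918 0.1862 0.34  ] [ 1.7998e+02 -8.0000e-02  2.1160e+01] F [-0.4 -0.7  0.3] M [-0.    0.03 -0.04] gap 0.085
[245.63831552 221.47206842]
[246.67427686 162.45908754]
```

View pics/w2.png

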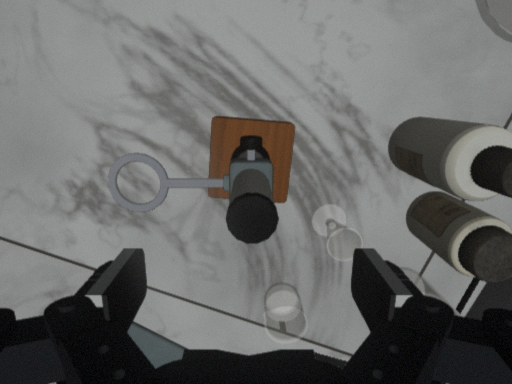

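```bash
python3 - <<'E'
from h import *
import pickle
c=pickle.load(open('pics/w2.pkl','rb'))
im=cv2.imread('pics/w2.png');cv2.imwrite('pics/w2c.png',cv2.resize(im[110:260,95:295],(800,600),interpolation=cv2.INTER_CUBIC))
cap=ray('',252,218,.219,c);ring=ray('',138.5,183,.126,c)
print(cap,ring)
for e in [(227,215),(277,215)]:print(ray('',*e,.219,c))
v=(ring-cap)[:2];print(np.hypot(*v),np.degrees(np.arctan2(-v[1],-v[0])))
for z in (.12,.126,.13): print(z,[ray('',*e,z,c)[:2].round(4) for e in [(108,182),(169,182)]])
# arm direction
a=ray('',170,183,.126,c)-ray('',225,183,.126,c);print(np.degrees(np.arctan2(-a[1],-a[0])))
E
```

```text
[0.59570785 0.1883756  0.219     ] [0.50761881 0.15235992 0.126     ]
[0.58135465 0.18481151 0.219     ]
[0.60870537 0.19541262 0.219     ]
0.09516726023969908 22.237463680758246
0.12 [array([0.4815, 0.1416]), array([0.5307, 0.1607])]
0.126 [array([0.4833, 0.1439]), array([0.5315, 0.1625])]
0.13 [array([0.4845, 0.1454]), array([0.532 , 0.1638])]
21.195570965985855
```

View pics/w2c.png

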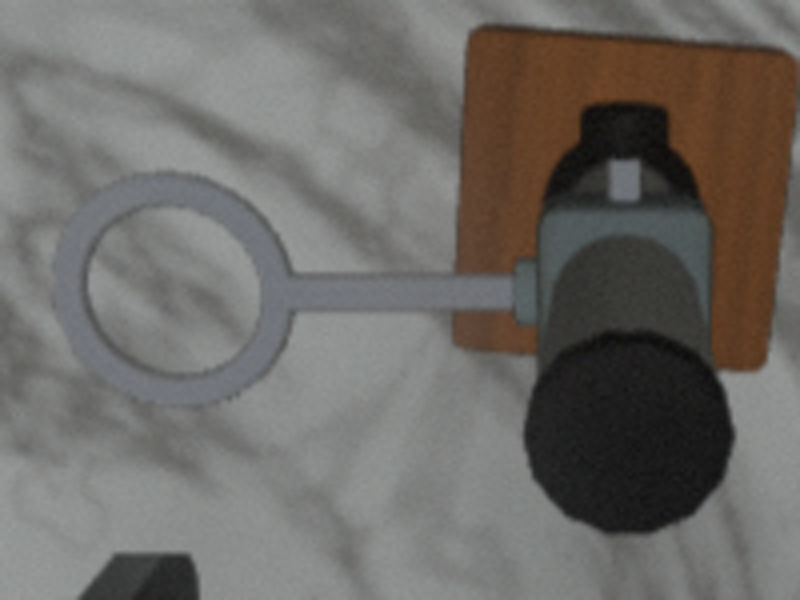

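```bash
python3 - <<'E'
from h import *
st();print(rel([.5945,.1875,.236],21.2))
E
```

```text
3.25 [0.592  0.1849 0.3398] [ 1.7998e+02 -6.0000e-02  2.1070e+01] F [-0.3  0.9 -0.5] M [0.02 0.02 0.01] gap 0.0852
[ 6.300e-03 -3.200e-03  2.076e-01  1.000e-04 -4.000e-04 -7.000e-04]
```

drive_tool(
  rows=[
    [[0.006,-0.003,0.05,0,0,0],[0.006,-0.003,0.1,0,0,0],[0.006,-0.003,0.14,0,0,0],[0.006,-0.003,0.175,0,0,0],[0.006,-0.003,0.2,0,0,0],[0.006,-0.003,0.207,0,0,0],[0.006,-0.003,0.207,0,0,0]],
  ],
)

```text
t: 4.12
tcp_pos: [0.5946, 0.1872, 0.2357]
tcp_rot: [180.0, -0.0, 21.0]
force: [0.6, -0.1, -0.2]
finger_gap: 0.0857
```

drive_tool(
  rows=[
    [[0,0,0,0,0,0],[0,0,0,0,0,0],[0,0,0,0,0,0],[0,0,0,0,0,0],[0,0,0,0,0,0],[0,0,0,0,0,0]],
  ],
  jaw=0,
  force=50,
)

```text
t: 4.88
tcp_pos: [0.5945, 0.1873, 0.2357]
tcp_rot: [180.0, -0.0, 20.9]
force: [-1.4, -1.1, 5.3]
finger_gap: 0.0288
```

```bash
python3 - <<'E'
from h import *
st()
for n in("wrist","top"):
    im,d=r.snapshot(n);cv2.imwrite(f'pics/{n}3.png',im)
st()
t=cv2.resize(cv2.imread('pics/top3.png')[120:280,130:290],(480,480));cv2.imwrite('pics/c3.png',np.hstack([t,cv2.resize(cv2.imread('pics/wrist3.png'),(640,480))[:,170:490]]))
E
```

```text
4.88 [0.5945 0.1873 0.2357] [ 1.800e+02 -2.000e-02  2.095e+01] F [-1.4 -1.1  5.3] M [-0.15  0.4  -0.  ] gap 0.0288
4.97 [0.5945 0.1873 0.2357] [ 1.800e+02 -2.000e-02  2.095e+01] F [-1.3 -0.6  5.8] M [-0.16  0.41  0.02] gap 0.0289
```

View pics/c3.png

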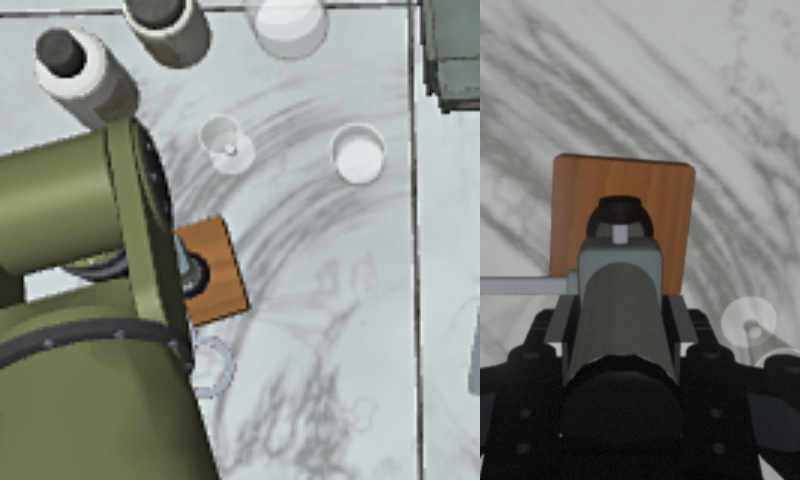

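drive_tool(
  rows=[
    [[0,0,-0.02,0,0,0],[0,0,-0.05,0,0,0],[0,0,-0.09,0,0,0],[0,0,-0.13,0,0,0],[0,0,-0.17,0,0,0],[0,0,-0.2,0,0,0],[0,0,-0.2,0,0,0],[0,0,-0.2,0,0,0]],
  ],
)

```text
t: 5.98
tcp_pos: [0.5943, 0.1873, 0.3345]
tcp_rot: [-180.0, 0.1, 20.9]
force: [0.3, -0.8, -3.6]
finger_gap: 0.0289
```

```bash
python3 - <<'E'
from h import *
import pickle
st()
c=r.get_calibration('wrist');pickle.dump(c,open('pics/w4.pkl','wb'))
for n in("wrist","scene"):
    im,d=r.snapshot(n);cv2.imwrite(f'pics/{n}4.png',im)
t=cv2.resize(cv2.imread('pics/scene4.png')[50:250,110:270],(480,600));cv2.imwrite('pics/c4.png',np.hstack([t,cv2.resize(cv2.imread('pics/wrist4.png'),(800,600))[:,200:500]]))
E
```

```text
5.97 [0.5943 0.1873 0.3345] [-1.7999e+02  7.0000e-02  2.0950e+01] F [ 0.3 -0.8 -3.6] M [ 0.05 -0.02  0.04] gap 0.0289
```

View pics/c4.png

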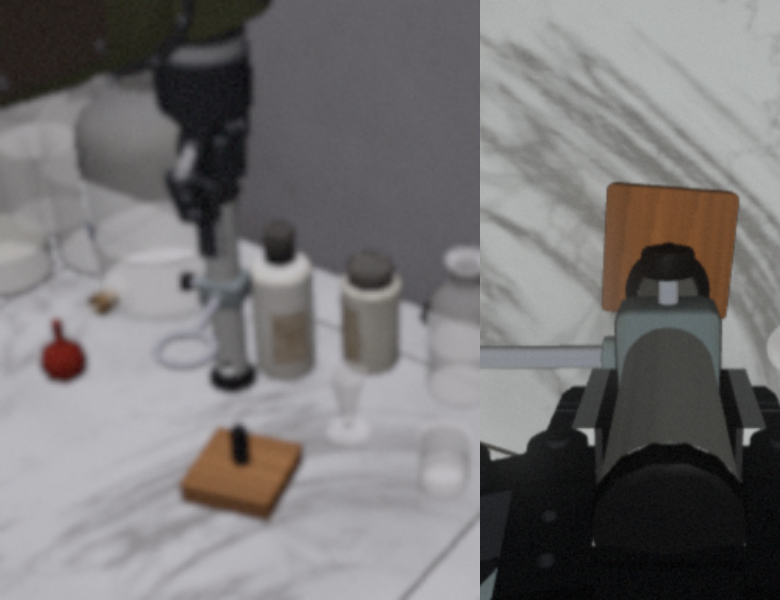

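```bash
python3 - <<'E'
from h import *
print(rel([.5993,-.1553,.3345],14))
E
```

```text
[-2.357e-01  6.434e-01  1.000e-04 -0.000e+00  5.000e-04  3.860e-02]
```

drive_tool(
  rows=[
    [[-0.015,0.04,0,0,0,0],[-0.05,0.13,0,0,0,0.01],[-0.09,0.24,0,0,0,0.02],[-0.13,0.36,0,0,0,0.03],[-0.175,0.48,0,0,0,0.038],[-0.21,0.58,0,0,0,0.038],[-0.23,0.63,0,0,0,0.038],[-0.236,0.643,0,0,0,0.038]],
  ],
)

```text
t: 7.08
tcp_pos: [0.5985, -0.1576, 0.3349]
tcp_rot: [-180.0, 0.0, 14.0]
force: [-0.6, 0.6, -2.3]
finger_gap: 0.0289
```

drive_tool(
  rows=[
    [[0,0,0,0,0,0],[0,0,0,0,0,0],[0,0,0,0,0,0]],
  ],
)

```text
t: 7.45
tcp_pos: [0.5993, -0.1542, 0.3355]
tcp_rot: [180.0, -0.0, 14.2]
force: [0.8, 0.3, -2.3]
finger_gap: 0.029
```

```bash
python3 - <<'E'
from h import *
import pickle
st()
c=r.get_calibration('wrist');pickle.dump(c,open('pics/w5.pkl','wb'))
for n in("wrist","scene","top"):
    im,d=r.snapshot(n);cv2.imwrite(f'pics/{n}5.png',im)
t=cv2.resize(cv2.imread('pics/scene5.png')[140:300,240:368],(480,600),interpolation=cv2.INTER_CUBIC);cv2.imwrite('pics/c5.png',np.hstack([t,cv2.resize(cv2.imread('pics/wrist5.png'),(800,600))[:,200:500]]))
E
```

```text
7.45 [ 0.5993 -0.1542  0.3355] [ 1.800e+02 -1.000e-02  1.418e+01] F [ 0.8  0.3 -2.3] M [0.01 0.02 0.01] gap 0.029
```

View pics/c5.png

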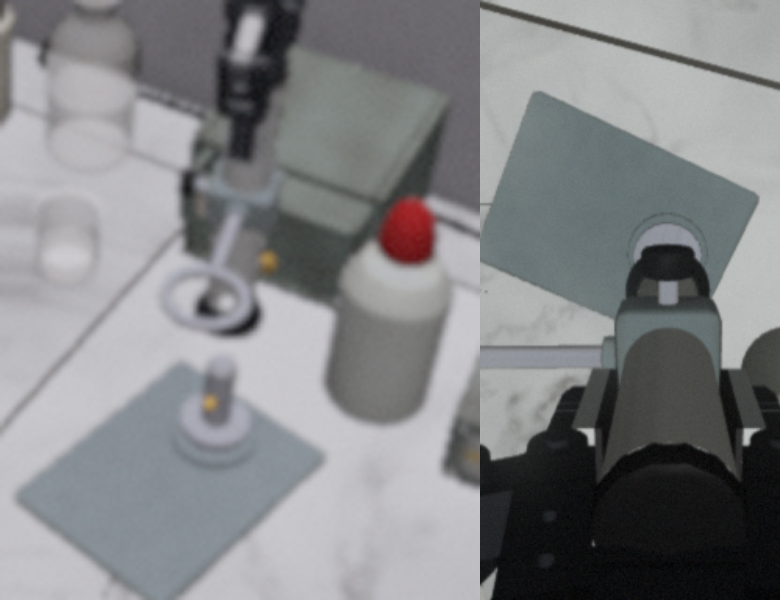

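View pics/top5.png

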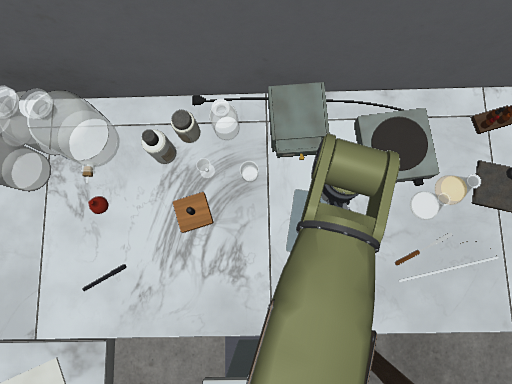

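```bash
python3 - <<'E'
from h import *
im=cv2.imread('pics/scene5.png');cv2.imwrite('pics/c5b.png',cv2.resize(im[180:270,270:330],(400,600),interpolation=cv2.INTER_CUBIC))
for z in (.1275,):
  X=[.5993,-.1542,z];print(proj('scene',X));print(proj('scene',[.5993,-.1553,.034]),proj('scene',[.5993,-.1553,.089]))
E
```

```text
[299.65869081 223.28876317]
[296.47349395 250.41756868] [298.53733397 234.95367158]
```

View pics/c5b.png

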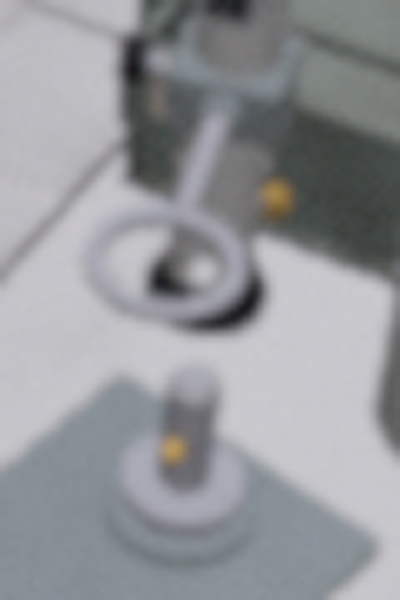

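```bash
python3 - <<'E'
from h import *
th=np.linspace(0,2*np.pi,60)
def circ(x,y,z,R):return np.array([proj('scene',[x+R*np.cos(t),y+R*np.sin(t),z]) for t in th])
im=cv2.imread('pics/scene5.png');k=8;x0,y0=272,190
big=cv2.resize(im[190:262,272:332],None,fx=k,fy=k,interpolation=cv2.INTER_CUBIC)
for (a,col) in ((circ(.5993,-.1542,.1278,.022),(0,255,0)),(circ(.5993,-.1553,.034,.024),(0,0,255)),(circ(.5993,-.1553,.086,.010),(255,0,0))):
    q=((a-[x0,y0]+.5)*k-.5)
    cv2.polylines(big,[np.round(q).astype(int)],True,col,1)
cv2.imwrite('pics/c5c.png',big)
E
```

```text
(no output)
```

View pics/c5c.png

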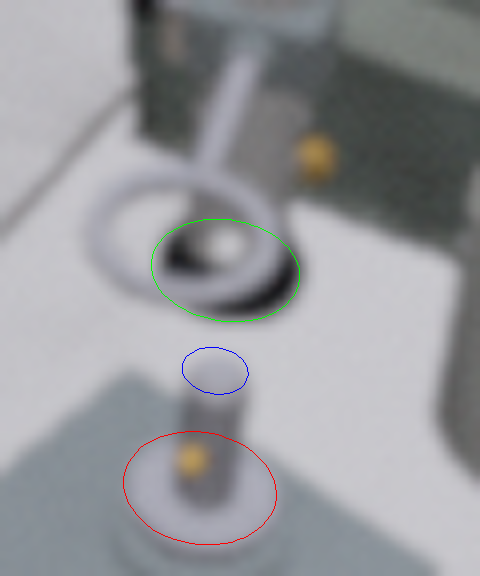

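drive_tool(
  rows=[
    [[0,0,0.02,0,0,0],[0,0,0.04,0,0,0],[0,0,0.055,0,0,0],[0,0,0.065,0,0,0],[0,0,0.07,0,0,0],[0,0,0.07,0,0,0],[0,0,0.07,0,0,0]],
  ],
)

```text
t: 8.48
tcp_pos: [0.5993, -0.1552, 0.3007]
tcp_rot: [180.0, -0.0, 14.1]
force: [-0.8, 0.2, -2.4]
finger_gap: 0.0287
```

```bash
python3 - <<'E'
from h import *
import pickle
st()
c=r.get_calibration('wrist');pickle.dump(c,open('pics/w6.pkl','wb'))
for n in("wrist","scene"):
    im,d=r.snapshot(n);cv2.imwrite(f'pics/{n}6.png',im)
t=cv2.resize(cv2.imread('pics/scene6.png')[180:280,260:340],(480,600),interpolation=cv2.INTER_CUBIC);cv2.imwrite('pics/c6.png',np.hstack([t,cv2.resize(cv2.imread('pics/wrist6.png'),(800,600))[:,200:500]]))
E
```

```text
8.47 [ 0.5993 -0.1552  0.3007] [ 1.7998e+02 -2.0000e-02  1.4110e+01] F [-0.8  0.2 -2.4] M [-0.   -0.03 -0.  ] gap 0.0287
```

View pics/c6.png

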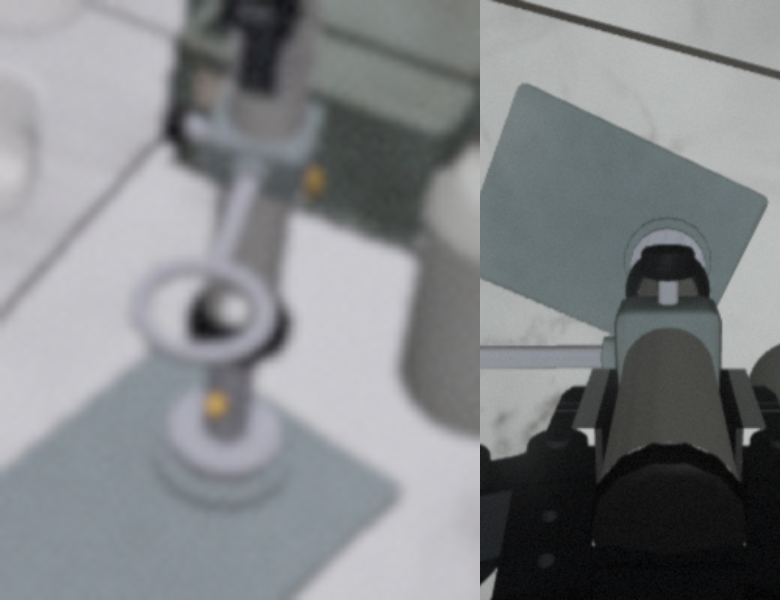

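drive_tool(
  rows=[
    [[0,0,0.005,0,0,0],[0,0,0.01,0,0,0],[0,0,0.014,0,0,0],[0,0,0.018,0,0,0],[0,0,0.022,0,0,0],[0,0,0.026,0,0,0],[0,0,0.026,0,0,0]],
  ],
)

```text
t: 9.45
tcp_pos: [0.5992, -0.1551, 0.2872]
tcp_rot: [-180.0, 0.0, 14.1]
force: [0.5, -0.9, -3.7]
finger_gap: 0.0291
```

```bash
python3 -c "
from h import *
st()"
```

```text
9.45 [ 0.5992 -0.1551  0.2872] [-1.7999e+02  1.0000e-02  1.4110e+01] F [ 0.5 -0.9 -3.7] M [ 0.01  0.01 -0.04] gap 0.0291
```

drive_tool(
  rows=[
    [[0,0,0.003,0,0,0],[0,0,0.006,0,0,0],[0,0,0.009,0,0,0],[0,0,0.012,0,0,0],[0,0,0.012,0,0,0]],
  ],
)

```text
t: 10.07
tcp_pos: [0.5992, -0.1551, 0.2812]
tcp_rot: [-180.0, 0.0, 14.1]
force: [-0.1, -0.2, -3.5]
finger_gap: 0.0289
```

```bash
python3 -c "
from h import *
st()"
```

```text
10.07 [ 0.5992 -0.1551  0.2812] [-1.7999e+02  1.0000e-02  1.4110e+01] F [-0.1 -0.2 -3.5] M [-0.01  0.    0.07] gap 0.0289
```

drive_tool(
  rows=[
    [[0,0,0.004,0,0,0],[0,0,0.008,0,0,0],[0,0,0.012,0,0,0],[0,0,0.016,0,0,0],[0,0,0.02,0,0,0],[0,0,0.02,0,0,0]],
  ],
)

```text
t: 10.82
tcp_pos: [0.5992, -0.1551, 0.2712]
tcp_rot: [-180.0, 0.0, 14.1]
force: [-0.1, 0.5, -2.3]
finger_gap: 0.0288
```

```bash
python3 -c "
from h import *
st()"
```

```text
10.82 [ 0.5992 -0.1551  0.2712] [-1.7999e+02  2.0000e-02  1.4110e+01] F [-0.1  0.5 -2.3] M [0.01 0.01 0.01] gap 0.0288
```

Foot at about 0.0635; the button comes next, so smaller steps.

drive_tool(
  rows=[
    [[0,0,0.002,0,0,0],[0,0,0.004,0,0,0],[0,0,0.006,0,0,0],[0,0,0.008,0,0,0],[0,0,0.01,0,0,0],[0,0,0.012,0,0,0],[0,0,0.012,0,0,0]],
  ],
)

```text
t: 11.7
tcp_pos: [0.5992, -0.1551, 0.2653]
tcp_rot: [-180.0, 0.0, 14.1]
force: [0.4, -0.1, -1.8]
finger_gap: 0.0288
```

drive_tool(
  rows=[
    [[0,0,0.002,0,0,0],[0,0,0.004,0,0,0],[0,0,0.006,0,0,0],[0,0,0.006,0,0,0]],
  ],
)

```text
t: 12.2
tcp_pos: [0.599, -0.1552, 0.2622]
tcp_rot: [-180.0, 0.0, 14.1]
force: [-2.3, -0.6, -2.6]
finger_gap: 0.0292
```

drive_tool(
  rows=[
    [[0,0,0.002,0,0,0],[0,0,0.004,0,0,0],[0,0,0.006,0,0,0],[0,0,0.006,0,0,0]],
  ],
)

```text
t: 12.7
tcp_pos: [0.5991, -0.1551, 0.2591]
tcp_rot: [-180.0, 0.0, 14.1]
force: [-2.8, -0.2, -0.5]
finger_gap: 0.0288
```

drive_tool(
  rows=[
    [[0,0,0.002,0,0,0],[0,0,0.004,0,0,0],[0,0,0.006,0,0,0],[0,0,0.006,0,0,0]],
  ],
)

```text
t: 13.2
tcp_pos: [0.5991, -0.1551, 0.2562]
tcp_rot: [-180.0, 0.0, 14.1]
force: [-3.7, 0.2, -1.8]
finger_gap: 0.029
```

drive_tool(
  rows=[
    [[0,0,0.002,0,0,0],[0,0,0.004,0,0,0],[0,0,0.006,0,0,0],[0,0,0.006,0,0,0]],
  ],
)

```text
t: 13.7
tcp_pos: [0.5991, -0.1551, 0.253]
tcp_rot: [-180.0, 0.0, 14.1]
force: [-3.8, -0.3, -3.2]
finger_gap: 0.0291
```

drive_tool(
  rows=[
    [[0,0,0.002,0,0,0],[0,0,0.004,0,0,0],[0,0,0.006,0,0,0],[0,0,0.006,0,0,0]],
  ],
)

```text
t: 14.2
tcp_pos: [0.5992, -0.1551, 0.2502]
tcp_rot: [-180.0, 0.0, 14.1]
force: [-3.1, -0.0, -3.9]
finger_gap: 0.0288
```

drive_tool(
  rows=[
    [[0,0,0.003,0,0,0],[0,0,0.006,0,0,0],[0,0,0.009,0,0,0],[0,0,0.012,0,0,0],[0,0,0.012,0,0,0]],
  ],
)

```text
t: 14.82
tcp_pos: [0.5993, -0.155, 0.244]
tcp_rot: [-180.0, -0.0, 14.1]
force: [0.2, 0.6, -6.9]
finger_gap: 0.029
```

drive_tool(
  rows=[
    [[0,0,0.001,0,0,0],[0,0,0.002,0,0,0],[0,0,0.002,0,0,0]],
  ],
)

```text
t: 15.2
tcp_pos: [0.5994, -0.1551, 0.2438]
tcp_rot: [180.0, -0.0, 14.1]
force: [-1.6, 1.8, -0.9]
finger_gap: 0.0289
```

drive_tool(
  rows=[
    [[0,0,0.001,0,0,0],[0,0,0.002,0,0,0],[0,0,0.002,0,0,0]],
  ],
)

```text
t: 15.58
tcp_pos: [0.5993, -0.1551, 0.2424]
tcp_rot: [180.0, -0.0, 14.1]
force: [-0.7, 1.8, 0.2]
finger_gap: 0.0285
```

drive_tool(
  rows=[
    [[0,0,0.0005,0,0,0],[0,0,0.001,0,0,0],[0,0,0.001,0,0,0]],
  ],
)

```text
t: 15.95
tcp_pos: [0.5992, -0.1551, 0.2418]
tcp_rot: [-180.0, -0.0, 14.1]
force: [0.3, 2.8, -1.5]
finger_gap: 0.0285
```

```bash
python3 -c "
from h import *
st()"
```

```text
15.95 [ 0.5992 -0.1551  0.2418] [-180.     -0.     14.11] F [ 0.3  2.8 -1.5] M [ 0.51  0.13 -0.07] gap 0.0285
```

drive_tool(
  rows=[
    [[0,0,0.0005,0,0,0],[0,0,0.001,0,0,0],[0,0,0.001,0,0,0]],
  ],
)

```text
t: 16.32
tcp_pos: [0.5993, -0.1552, 0.2418]
tcp_rot: [180.0, -0.0, 14.1]
force: [-1.6, 1.3, 5.5]
finger_gap: 0.0288
```

```bash
python3 -c "
from h import *
st()"
```

```text
16.32 [ 0.5993 -0.1552  0.2418] [ 1.7998e+02 -2.0000e-02  1.4110e+01] F [-1.6  1.3  5.5] M [ 0.57  0.53 -0.13] gap 0.0288
```

drive_tool(
  rows=[
    [[0,0,0,0,0,0.006],[0,0,0,0,0,0.011],[0,0,0,0,0,0.011]],
  ],
)

```text
t: 16.7
tcp_pos: [0.5994, -0.1552, 0.2417]
tcp_rot: [180.0, -0.0, 12.1]
force: [-1.2, 2.7, 5.1]
finger_gap: 0.0287
```

```bash
python3 -c "
from h import *
st()"
```

```text
16.7 [ 0.5994 -0.1552  0.2417] [ 1.7998e+02 -5.0000e-02  1.2070e+01] F [-1.2  2.7  5.1] M [ 0.63  0.11 -0.03] gap 0.0287
```

drive_tool(
  rows=[
    [[0,0,0,0,0,0.006],[0,0,0,0,0,0.011],[0,0,0,0,0,0.011]],
  ],
)

```text
t: 17.08
tcp_pos: [0.5995, -0.1552, 0.2417]
tcp_rot: [180.0, -0.1, 10.1]
force: [0.9, 1.6, 4.9]
finger_gap: 0.0287
```

```bash
python3 -c "
from h import *
st()"
```

```text
17.07 [ 0.5995 -0.1552  0.2417] [ 1.7997e+02 -6.0000e-02  1.0090e+01] F [0.9 1.6 4.9] M [ 0.49 -0.27 -0.01] gap 0.0287
```

drive_tool(
  rows=[
    [[0,0,0,0,0,0.006],[0,0,0,0,0,0.011],[0,0,0,0,0,0.011]],
  ],
)

```text
t: 17.45
tcp_pos: [0.5995, -0.1552, 0.2417]
tcp_rot: [180.0, -0.1, 8.1]
force: [1.5, 1.5, 5.9]
finger_gap: 0.0292
```

```bash
python3 -c "
from h import *
st()"
```

```text
17.45 [ 0.5995 -0.1552  0.2417] [ 1.7997e+02 -6.0000e-02  8.1000e+00] F [1.5 1.5 5.9] M [ 0.36 -0.47 -0.01] gap 0.0292
```

drive_tool(
  rows=[
    [[0,0,0,0,0,0.006],[0,0,0,0,0,0.011],[0,0,0,0,0,0.011]],
  ],
)

```text
t: 17.82
tcp_pos: [0.5994, -0.1553, 0.2417]
tcp_rot: [180.0, -0.1, 6.1]
force: [1.1, 0.9, 5.5]
finger_gap: 0.0291
```

```bash
python3 -c "
from h import *
st()
for n in('wrist','scene'):
    im,d=r.snapshot(n);cv2.imwrite(f'pics/{n}7.png',im)
t=cv2.resize(cv2.imread('pics/scene7.png')[180:280,260:340],(480,600),interpolation=cv2.INTER_CUBIC);cv2.imwrite('pics/c7.png',np.hstack([t,cv2.resize(cv2.imread('pics/wrist7.png'),(800,600))[:,200:500]]))
"
```

```text
17.82 [ 0.5994 -0.1553  0.2417] [ 1.7996e+02 -6.0000e-02  6.1200e+00] F [1.1 0.9 5.5] M [ 0.26 -0.49 -0.03] gap 0.0291
```

View pics/c7.png

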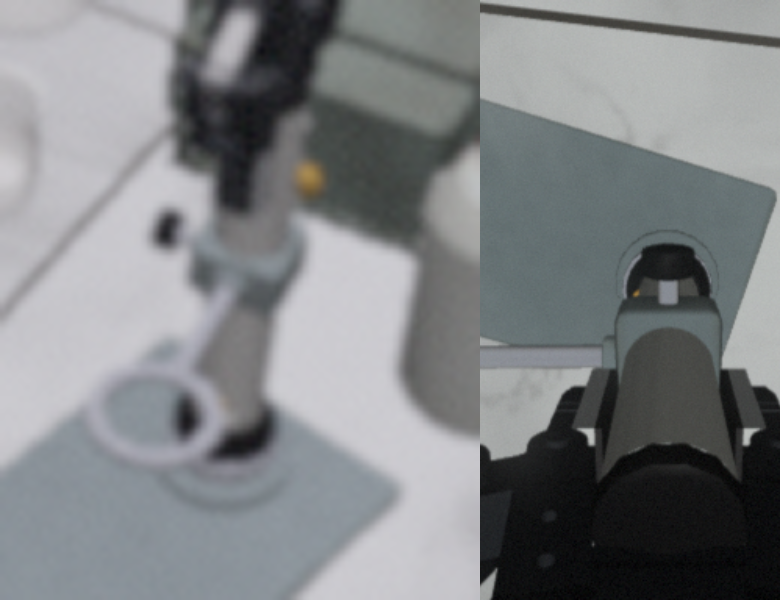

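```bash
python3 -c "
import cv2,numpy as np
w=cv2.imread('pics/wrist7.png')[150:210,210:290];s=cv2.imread('pics/scene7.png')[230:265,275:322]
cv2.imwrite('pics/c7b.png',np.hstack([cv2.resize(w,(533,400),interpolation=cv2.INTER_CUBIC),cv2.resize(s,(266,400)[:2] if 0 else (260,400),interpolation=cv2.INTER_CUBIC)]))
"
```

```text
(no output)
```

View pics/c7b.png

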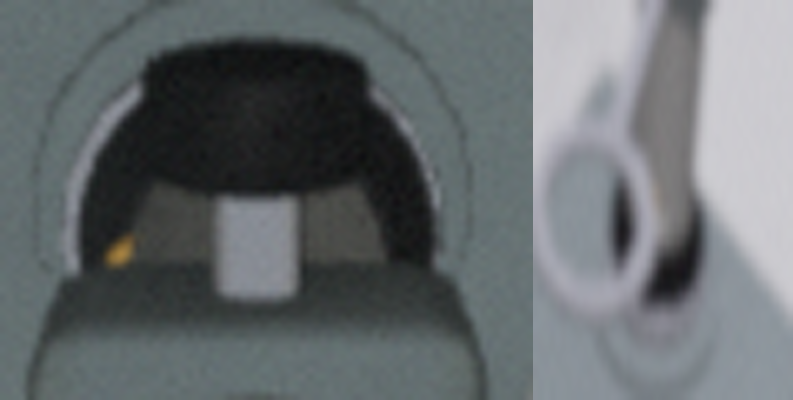

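drive_tool(
  rows=[
    [[0,0,0,0,0,0.003],[0,0,0,0,0,0.006],[0,0,0,0,0,0.006]],
  ],
)

```text
t: 18.3
tcp_pos: [0.5994, -0.1553, 0.2416]
tcp_rot: [180.0, -0.1, 5.0]
force: [1.5, 0.8, 5.2]
finger_gap: 0.0289
```

```bash
python3 -c "
from h import *
st()"
```

```text
18.3 [ 0.5994 -0.1553  0.2416] [ 1.7996e+02 -6.0000e-02  5.0500e+00] F [1.5 0.8 5.2] M [ 0.21 -0.5   0.01] gap 0.0289
```

drive_tool(
  rows=[
    [[0,0,0,0,0,0.003],[0,0,0,0,0,0.006],[0,0,0,0,0,0.006]],
  ],
)

```text
t: 18.68
tcp_pos: [0.5994, -0.1553, 0.2416]
tcp_rot: [180.0, -0.1, 4.0]
force: [0.5, 1.0, 5.4]
finger_gap: 0.0287
```

```bash
python3 -c "
from h import *
st()
im,d=r.snapshot('wrist');cv2.imwrite('pics/wrist8.png',im);cv2.imwrite('pics/c8.png',cv2.resize(im[150:210,210:290],(533,400),interpolation=cv2.INTER_CUBIC))"
```

```text
18.68 [ 0.5994 -0.1553  0.2416] [ 1.7997e+02 -5.0000e-02  3.9600e+00] F [0.5 1.  5.4] M [ 0.23 -0.46 -0.03] gap 0.0287
```

View pics/c8.png

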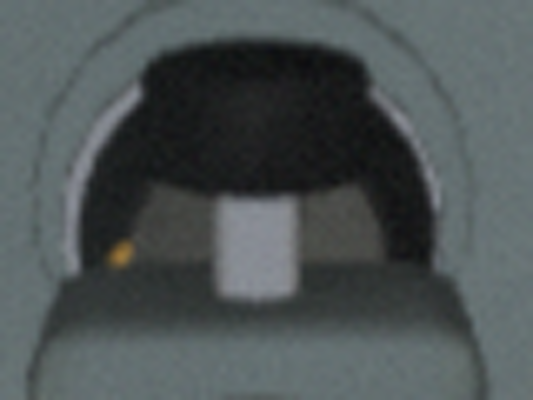

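```bash
python3 -c "
from h import *
o=st();a=o['tcp_pos'];psi=np.radians(o['tcp_rot'][2])
# foot / flange left-right extents
L=lambda X:(proj('wrist',X)-[210,150])*6.66
for nm,R,z in(('flange',.024,.034),('footrim',.022,.036)):
    P=np.array([L([a[0]+R*np.cos(t),a[1]+R*np.sin(t),z]) for t in np.linspace(0,6.28,90)]);print(nm,P.min(0),P.max(0))
for b in range(-12,13,4):
    q=np.radians(180+b);d=np.array([np.cos(q),np.sin(q),0]);n=np.array([-d[1],d[0],0])
    c=np.array([a[0],a[1],.058])
    nose=L(c+.0165*d);ed=[L(c+.0155*d+.003*(np.cos(t)*n+np.sin(t)*np.array([0,0,1]))) for t in np.linspace(0,6.28,60)];ed=np.array(ed)
    print(b,nose.round(),'edge min',ed.min(0).round(),'max',ed.max(0).round())
"
```

```text
18.73 [ 0.5994 -0.1553  0.2416] [ 1.7996e+02 -6.0000e-02  3.9700e+00] F [1.3 1.2 5.9] M [ 0.26 -0.43  0.01] gap 0.0288
flange [46.83460217 36.29244805] [431.92171074 410.09146768]
footrim [61.61170856 55.35560915] [416.97989162 400.12855127]
-12 [ 99. 240.] edge min [101. 217.] max [115. 267.]
-8 [ 97. 249.] edge min [100. 225.] max [111. 277.]
-4 [ 95. 259.] edge min [100. 234.] max [108. 286.]
0 [ 94. 269.] edge min [101. 243.] max [105. 295.]
4 [ 94. 278.] edge min [101. 252.] max [105. 304.]
8 [ 95. 288.] edge min [101. 261.] max [106. 313.]
12 [ 96. 298.] edge min [100. 270.] max [109. 322.]
```

drive_tool(
  rows=[
    [[0,0,0,0,0,0.003],[0,0,0,0,0,0.006],[0,0,0,0,0,0.009],[0,0,0,0,0,0.009]],
  ],
)

```text
t: 19.23
tcp_pos: [0.5994, -0.1553, 0.2417]
tcp_rot: [180.0, -0.1, 2.3]
force: [1.3, 0.7, 4.8]
finger_gap: 0.0287
```

```bash
python3 -c "
from h import *
st()"
```

```text
19.23 [ 0.5994 -0.1553  0.2417] [ 1.7996e+02 -6.0000e-02  2.3400e+00] F [1.3 0.7 4.8] M [ 0.23 -0.43  0.02] gap 0.0287
```

drive_tool(
  rows=[
    [[0,0,0,0,0,0],[0,0,0,0,0,0],[0,0,0,0,0,0],[0,0,0,0,0,0],[0,0,0,0,0,0],[0,0,0,0,0,0]],
  ],
  jaw=1,
)

```text
t: 19.98
tcp_pos: [0.5992, -0.1551, 0.2414]
tcp_rot: [180.0, 0.0, 2.4]
force: [-0.1, 0.5, 1.0]
finger_gap: 0.0853
```

drive_tool(
  rows=[
    [[0,0,-0.02,0,0,0],[0,0,-0.06,0,0,0],[0,0,-0.11,0,0,0],[0,0,-0.17,0,0,0],[0,0,-0.23,0,0,0],[0,0,-0.26,0,0,0],[0,0,-0.26,0,0,0]],
  ],
)

```text
t: 20.85
tcp_pos: [0.5993, -0.1552, 0.3721]
tcp_rot: [180.0, -0.1, 2.4]
force: [-0.1, 0.1, -0.4]
finger_gap: 0.0853
```

```bash
python3 -c "
from h import *
st()
for n in('wrist','scene','top'):
    im,d=r.snapshot(n);cv2.imwrite(f'pics/{n}9.png',im)
t=cv2.resize(cv2.imread('pics/scene9.png')[160:280,250:350],(500,600),interpolation=cv2.INTER_CUBIC);cv2.imwrite('pics/c9.png',np.hstack([t,cv2.resize(cv2.imread('pics/wrist9.png'),(800,600))[:,200:500]]))
"
```

```text
20.85 [ 0.5993 -0.1552  0.3721] [ 1.7997e+02 -8.0000e-02  2.4100e+00] F [-0.1  0.1 -0.4] M [-0.01  0.06 -0.04] gap 0.0853
```

View pics/c9.png

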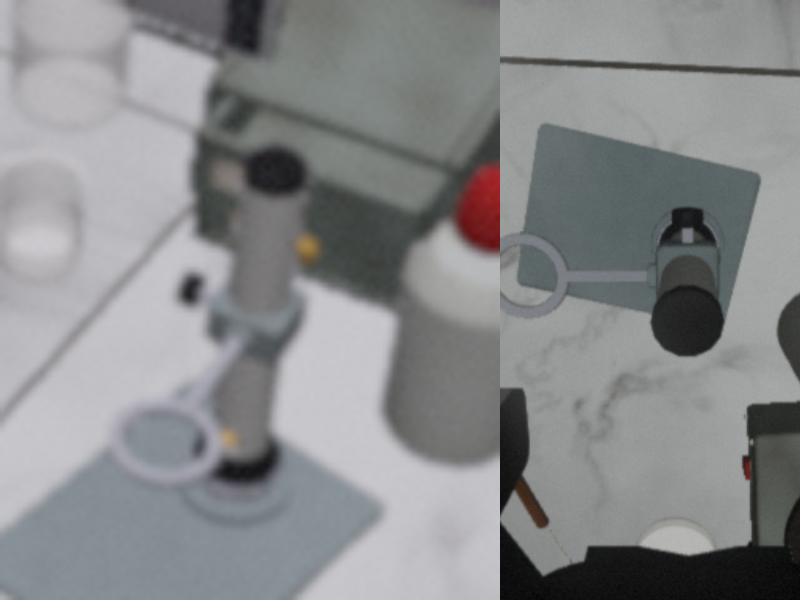

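```bash
python3 -c "
from h import *
im=cv2.imread('pics/scene9.png');cv2.imwrite('pics/c9b.png',cv2.resize(im[225:275,275:325],(600,600),interpolation=cv2.INTER_CUBIC))
a=[.5993,-.1552]
for b in(-8,0,8):
  q=np.radians(180+b);print(b,[((proj('scene',[a[0]+R*np.cos(q),a[1]+R*np.sin(q),.058])-[275,225]+.5)*12).round() for R in (.011,.015,.017)])
psi=np.radians(182.4);print('hole',((proj('scene',[a[0]+.015*np.cos(psi),a[1]+.015*np.sin(psi),.058])-[275,225]+.5)*12).round())
"
```

```text
-8 [array([242., 260.]), array([231., 271.]), array([225., 276.])]
0 [array([249., 264.]), array([239., 276.]), array([235., 282.])]
8 [array([255., 267.]), array([249., 279.]), array([245., 286.])]
hole [242. 277.]
```

View pics/c9b.png

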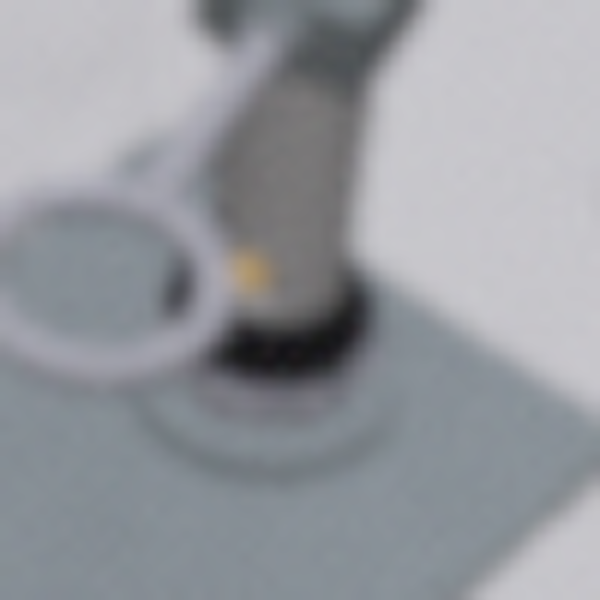

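View pics/top9.png

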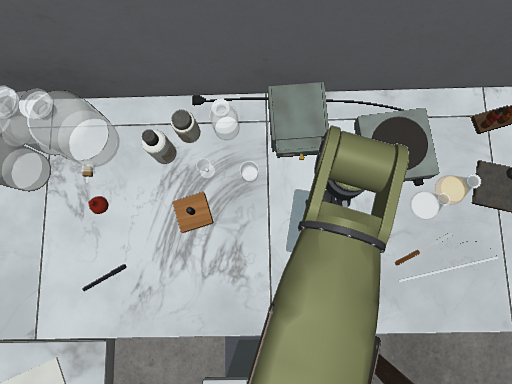

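```bash
python3 -c "
from h import *
st();print(r.close_job())"
```

```text
21.0 [ 0.5991 -0.1551  0.37  ] [-1.7995e+02  1.1000e-01  2.4100e+00] F [-0.1  0.2 -0. ] M [-0.03 -0.08 -0.03] gap 0.0854
the job is handed in; nothing more can be done
None
```

The mast is on the stub with its foot on the flange and the button showing through the hole. I let go of it and handed the job in at t ≈ 21 s. No verdict is reported.

**What I did:** I gripped the mast at 50 N and lifted it off the peg. I slid it down the stub in small steps, at about 14° to one side of the button's estimated direction. I then turned it about 12° back toward the button in 1–2° steps and released it.

**What the checks showed:**
- **Seating:** the upward force rose by about 8 N at a calculated foot height of 34 mm, which matches the flange. The wrist force I read stayed below 10 N throughout.
- **Button:** in the wrist pictures it stuck out past the tube's skin while I was turning, and in the last scene picture it was visible in the hole.
- **After release:** the mast looked upright, the gripper was clear and the wrist force read about zero. The beaker and conical measure looked unmoved in the last top view and the wash bottle in the last scene view; I did not measure them again.

**What did not agree or was not tested:**
- **No click felt:** the turning moment never clearly jumped. Side forces changed in the last few millimetres of the descent and again between yaw 12° and 8°, so I can't say exactly when the button came out. I stopped on the visual evidence rather than turning on to feel it block.
- **How far out:** I judged this from the pictures only.
- **Stub position:** the three cameras disagreed by 3 to 7 mm, so I used an average of the wrist and top views. The mast went on without noticeable side force until it met the button.

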